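# Heft three salt canisters and hold up the fullest

## Robot

A 7-joint arm with a two-finger parallel gripper is mounted at the origin on a cart in front of the work surface, level with it; the furniture and walls round the work are solid. World frame = base frame: x ahead of the robot, y to its left, z up, the work surface at z = 0. Lengths are in m, angles in degrees, forces in N, time in s.
With the tool pointing down it reaches from about 0.425 to 0.825 m from the base axis. Payload 3.6 kg.
Tool frame: the origin (TCP) lies at the very end of the fingers, on their centre line; the grasp point (between the pads) lies 19 mm behind it; z points along the fingers, y is the line along which they close (so a half turn about z gives the same grasp; the last joint's range is limited). The gripper opens to 93 mm and grips with 3 to 60 N. Pads are 15 mm wide; open, the fingers measure 128 mm over their backs; the gripper's body (75 mm by 188 mm) begins 65 mm behind the grasp point.
Start: joints at [74.57, 35.231, -0.722, 81.555, 0.464, 63.22, -2.315], TCP at [0.156, -0.631, 0.219] pointing down, gripper open.
Joint ranges: [-178.69, 178.69], [-17.37, 117.87], [-77.05, 75.6], [15.02, 138.74], [-78.02, 258.01], [0.78, 113.62], [-162.83, 162.83]. Speed limits (degrees/s): [159.86, 159.86, 180, 180, 180, 180, 180].

## Interface

Orientations are given as a 3x3 rotation matrix whose columns are the frame's x, y, z axes.
In Python, from workcell import sensors, imaging, manip gives the robot as it stands. The module is installed in compiled form; this text tells all that it offers.
- The arm moves only by the shell command python3 -m inch 'ROWS' [FORCE]. ROWS is JSON, one flat list of numbers, 7 for each row, row after row: the turn, a rotation vector about the tool's x, y, z in rad, then the shift along the tool's x, y, z in cm, then the finger opening in cm, from 0 to 9.3. In form: [ax, ay, az, x, y, z, gripper, ax, ay, az, x, y, z, gripper, ...]. A call has 1 to 5 rows; each row is the pose to reach, as a shift and turn from the pose commanded when the call began, along the tool's axes at that moment; what a row does not reach only later rows make up. A row lasts 1/8 s, in which the tool goes at most 62.5 mm and 10.7 degrees, less where a joint would pass 70% of its speed; a pose out of reach is approached as far as the arm can. A call with a gripper value outside its range is refused whole. The fingers move at their own pace and stop on an object; FORCE is the grip in N (left out, the last holds). Time passes only in rows, so rows that repeat a pose let the fingers close. It gives the time, the measured TCP pose, the force, the opening and the grip force at its end, in the units of the state.
- sensors.observe(): the state, without advancing time (a new reading comes with each control period).
- imaging.get_image(name): name is "side" or "top" or "wrist"; returns the picture (420x560x3 uint8, blue, green, red); there is no depth.
- imaging.camera_model(name): a dict with "fovy" (degrees; the focal length in pixels is half the picture's height over the tangent of half this angle, whatever the lens; pixels are square), "cx", "cy" (the principal point, pixels), "D" ([k1, k2, p1, p2, k3] as OpenCV has them; the pictures are not rectified), "R" (3x3) and "t" (3): a world point X has camera coordinates R X + t. Camera axes: x right, y down, z forward; pixel columns grow to the right and rows downward; lengths in m; the calibration is good to about 2 mm. A picture is of the moment at which its call begins: read the wrist's pose just before it. camera_model takes no time and is no camera call; for the wrist camera it gives the pose at the moment of the call.
- manip.job_done(): hands the job in; it is judged then, once.
Trained networks look in the newest picture that a camera, given by its name, has taken for a name from the list of things; names that differ only in an ending like _2 or _b are one class to them, and where a whole thing is asked for, a point or a joint stands for the part that bears it (a point fixed in the world has none). Each returns a list of dicts, best first, with "confidence" (0 to 1); they miss things now and then, are a little off and sometimes report something else, mostly with a low value. They report only what shows in the picture. A call takes as long as a camera call. They do not tell look-alikes from the thing itself.
- imaging.look_for(camera, target): "location" ([column, row] as shares, 0 to 1, of the picture: columns of its width, rows of its height, amid what is visible of it).
- imaging.mark_of(camera, target): "location" ([column, row] as shares, 0 to 1, of the picture: columns of its width, rows of its height: a listed point, or the origin of a listed thing).
The state is a dict: "clock": time; "joint_pos": joint angles; "qvel": joint speeds; "joint_torque": joint torques, N m; "tcp_pos": TCP position; "tcp_rot": TCP orientation; "contact_force": force on the tool from outside, world axes, zero at the start; "wrist_torque": the same for the moment, N m; "finger_gap": finger opening in m; "grip_force": force on a finger pad.
Only numpy, scipy, OpenCV 4.12 (cv2) and the standard library are available. Lean on these libraries where they do the work, as an engineer would, in place of code of your own. Each camera call takes 0.05 s, during which the arm holds its last target. There are 200 camera calls.

## Task

Three identical closed salt canisters stand on the wooden board and they are not equally full: find the heaviest by feel and finish holding that one up in the gripper, upright and still, at least 15 cm clear above the board, with the other two left standing upright on the board. Do not tip any canister over, and leave the mug, the soy dispenser and the fish tin that stand round the board where they are. The program ends while still holding the heaviest canister; do not put it down again.

Things in the scene. Friction and masses are not known exactly. Their poses are not given: they have to be found in the camera images.
- board: wooden serving board, 130 x 400 x 18 mm (x, y, z), fixed to the worktop, long side roughly across the robot's view. Origin: centre of its underside on the worktop (z = 0); its top is 18 mm above. Own y runs along the length. The canisters stand on it in a row along y, at least 55 mm clear of each other.
- salt_a: salt canister, left one of the row: closed, opaque pale pink, round, 92 mm tall, body 53 mm across, cap 55 mm across from 72 mm up (fixed). All three look alike. Origin: centre of the underside, z up; yaw means nothing. Weighs 0.15 to 0.65 kg with its hidden, settled contents; any of the three may be heaviest, by at least 150 g over the others.
- salt_b: salt canister, middle one of the row: closed, opaque pale pink, round, 92 mm tall, body 53 mm across, cap 55 mm across from 72 mm up (fixed). All three look alike. Origin: centre of the underside, z up; yaw means nothing. Weighs 0.15 to 0.65 kg with its hidden, settled contents; any of the three may be heaviest, by at least 150 g over the others.
- salt_c: salt canister, right one of the row: closed, opaque pale pink, round, 92 mm tall, body 53 mm across, cap 55 mm across from 72 mm up (fixed). All three look alike. Origin: centre of the underside, z up; yaw means nothing. Weighs 0.15 to 0.65 kg with its hidden, settled contents; any of the three may be heaviest, by at least 150 g over the others.
- mug: green and white mug with a handle, 86 x 120 x 88 mm, beyond the board, left of the microwave; bystander. Origin: centre of its underside.
- soy: soy dispenser, small bottle with a red cap, 62 mm across, 100 mm tall, left of the board, in front of the cutlery tray; bystander. Origin: centre of its underside.
- fish: low round fish tin, 86 mm across, 40 mm tall, on the worktop to the right of the board; bystander. Origin: centre of its underside.
Not all that is in view belongs to the job. Leave any yellow look-alike of the salt_a alone.

How it is judged (in metres and radians):
At the end, for the whole second after the job is handed in: Heaviest canister in the fingers, underside above z 0.15 m, within 0.30 m of the board centre in plan, tilt < 0.35 rad, still, touching no board or canister; the other two at rest upright (< 0.12 rad) on the board, not touched, each pressing on it with 0.8 to 4.2 N, so lighter (((height (world z) of salt_a above 0.15 m and angle between salt_a's own z axis and vertical below 0.35 rad and linear speed of salt_a below 0.05 m/s and horizontal distance between salt_a and board below 0.3 m and contact force between the fingers and salt_a above 1 N and contact force between salt_a and board below 0.1 N and contact force between each of salt_a, the fingers and salt_b below 0.1 N and angle between each of salt_b, salt_c's own z axis and vertical below 0.12 rad and linear speed of each of salt_b, salt_c below 0.03 m/s and z of each of salt_b, salt_c in the frame of board below 0.03 m and contact force between salt_b and board between 0.8 and 4.2 N and contact force between each of salt_a, the fingers and salt_c below 0.1 N and contact force between salt_c and board between 0.8 and 4.2 N) or (height (world z) of salt_b above 0.15 m and angle between salt_b's own z axis and vertical below 0.35 rad and linear speed of salt_b below 0.05 m/s and horizontal distance between salt_b and board below 0.3 m and contact force between the fingers and salt_b above 1 N and contact force between salt_b and board below 0.1 N and contact force between each of salt_b, the fingers and salt_a below 0.1 N and angle between each of salt_a, salt_c's own z axis and vertical below 0.12 rad and linear speed of each of salt_a, salt_c below 0.03 m/s and z of each of salt_a, salt_c in the frame of board below 0.03 m and contact force between salt_a and board between 0.8 and 4.2 N and contact force between each of salt_b, the fingers and salt_c below 0.1 N and contact force between salt_c and board between 0.8 and 4.2 N) or (height (world z) of salt_c above 0.15 m and angle between salt_c's own z axis and vertical below 0.35 rad and linear speed of salt_c below 0.05 m/s and horizontal distance between salt_c and board below 0.3 m and contact force between the fingers and salt_c above 1 N and contact force between salt_c and board below 0.1 N and contact force between each of salt_c, the fingers and salt_a below 0.1 N and angle between each of salt_a, salt_b's own z axis and vertical below 0.12 rad and linear speed of each of salt_a, salt_b below 0.03 m/s and z of each of salt_a, salt_b in the frame of board below 0.03 m and contact force between salt_a and board between 0.8 and 4.2 N and contact force between each of salt_c, the fingers and salt_b below 0.1 N and contact force between salt_b and board between 0.8 and 4.2 N))); the arm keeps its last pose, push and grip.
It fails at once if a canister is tipped over (more than 0.7 rad) (angle between any of salt_a, salt_b, salt_c's own z axis and vertical above 0.7 rad).
It fails at once if a bystander (mug, soy dispenser, fish tin) is moved more than 4 cm (distance of any of mug, soy, fish from where it was at the start of the episode above 0.04 m).
It also fails if it takes over 66 s, if anything falls off the work surface, if the arm or the gripper's body presses on something with over 40 N, if the wrist force passes 120 N, or if a joint passes its speed limit or range.

## Working session

There is one attempt and no reset: what is moved stays moved. The work goes in short steps, Python scripts to look and compute and a shell command to move; the robot and the scene stay as the last step left them, time stands still between calls to the robot, and variables do not carry over. Pictures are saved under pics/ and viewed, at most 10 in all, crops included, and the job is handed in when it is done.

```bash
mkdir -p pics
cat > h.py <<'E'
import numpy as np, cv2
from workcell import sensors, imaging, manip
def ray(cam,u,v):
    m=imaging.camera_model(cam); f=210/np.tan(np.radians(m["fovy"])/2)
    K=np.array([[f,0,m["cx"]],[0,f,m["cy"]],[0,0,1]])
    p=cv2.undistortPoints(np.array([[[u,v]]],float),K,np.array(m["D"],float))[0,0]
    R=np.array(m["R"]);t=np.array(m["t"]); return -R.T@t, R.T@np.array([p[0],p[1],1])
def atz(cam,u,v,z):
    o,d=ray(cam,u,v); return o+d*(z-o[2])/d[2]
def state():
    s=sensors.observe(); 
    for k in("clock","joint_pos","tcp_pos","tcp_rot","contact_force","finger_gap","grip_force"): print(k,np.round(s[k],4).tolist())
    return s
E
python3 - <<'E'
from h import *
state()
for c in("top","side"):
    cv2.imwrite(f"pics/{c}0.png",imaging.get_image(c))
    for n,z in(("salt_a",.018),("board",0),("mug",0),("soy",0),("fish",0)):
        for f in("mark_of",):
            for r in getattr(imaging,f)(c,n)[:5]:
                u,v=r["location"][0]*560,r["location"][1]*420
                print(c,n,round(r["confidence"],2),round(u),round(v),np.round(atz(c,u,v,z),3))
E
```

```text
clock 0.0
joint_pos [74.5683, 35.2885, -0.725, 81.641, 0.464, 63.2179, -2.3154]
tcp_pos [0.1561, -0.6302, 0.2175]
tcp_rot [[0.9706, 0.2405, -0.0006], [0.2405, -0.9706, 0.0024], [-0.0, -0.0025, -1.0]]
contact_force [0.4829, 0.877, -0.0105]
finger_gap 0.093
grip_force 0.0
top salt_a 0.73 344 266 [ 0.478 -0.203  0.018]
top salt_a 0.67 373 242 [ 0.589 -0.265  0.018]
top salt_a 0.6 309 246 [ 0.503 -0.077  0.018]
top salt_a 0.58 236 214 [0.52  0.181 0.018]
top salt_a 0.58 269 235 [0.492 0.053 0.018]
top board 0.72 268 234 [0.501 0.061 0.   ]
top board 0.33 381 282 [ 0.477 -0.328 -0.   ]
top mug 0.63 243 153 [0.752 0.255 0.   ]
top soy 0.72 153 213 [0.43  0.441 0.   ]
top fish 0.67 382 285 [ 0.469 -0.332  0.   ]
top fish 0.3 238 216 [0.524 0.176 0.   ]
side salt_a 0.97 307 196 [ 0.5   -0.077  0.018]
side salt_a 0.88 313 175 [ 0.494 -0.181  0.018]
side salt_a 0.72 283 162 [ 0.595 -0.234  0.018]
side salt_a 0.7 301 227 [0.504 0.056 0.018]
side salt_a 0.66 292 260 [0.514 0.18  0.018]
side board 0.63 302 233 [0.501 0.064 0.   ]
side mug 0.8 194 275 [0.748 0.251 0.   ]
side soy 0.58 310 359 [0.443 0.436 0.   ]
side fish 0.83 325 154 [ 0.466 -0.324  0.   ]
```

View pics/top0.png

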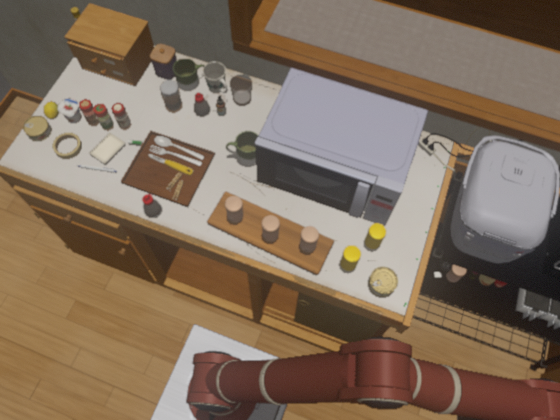

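View pics/side0.png

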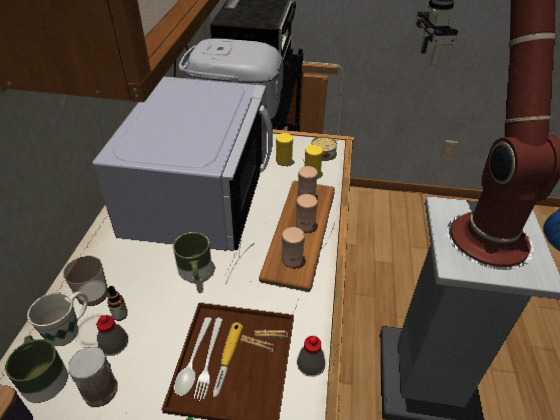

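Top view: board with canisters at pixels (234,210), (270,228), (310,240). Two yellow look-alikes are at (351,257) and (377,233), and the tin is at (383,281). In the side view the canisters are at (292,247), (306,213) and (307,183). The two cameras agree: a≈(0.517,0.180), b≈(0.498,0.055), c≈(0.502,-0.077). I start with c.

```bash
python3 -m inch '[0,0,0.243,6,-5.5,0,9.3, 0,0,0.243,10,-9.6,0,9.3, 0,0,0.243,14,-13.5,0,9.3, 0,0,0.243,18,-17.4,0,9.3, 0,0,0.243,22,-21.3,0,9.3]' 20
python3 -c "
from h import *
state()"
```

```text
clock: 1.23
tcp_pos: [0.32, -0.3692, 0.2191]
tcp_rot: [[1.0, 0.001, 0.001], [0.001, -1.0, -0.0], [0.001, 0.0, -1.0]]
contact_force: [1.0, -0.4, 0.8]
finger_gap: 0.0931
grip_force: 0.0
clock 1.225
joint_pos [45.8213, 20.9259, 0.992, 107.6168, -0.4943, 51.4032, -42.8927]
tcp_pos [0.32, -0.3692, 0.2191]
tcp_rot [[1.0, 0.0009, 0.0011], [0.0009, -1.0, -0.0004], [0.0011, 0.0004, -1.0]]
contact_force [0.9771, -0.4068, 0.7772]
finger_gap 0.0931
grip_force 0.0
```

```bash
python3 -m inch '[0,0,0,3,-5,0,9.3, 0,0,0,6.2,-10,0,9.3, 0,0,0,9.4,-15,0,9.3, 0,0,0,12.6,-20,0,9.3, 0,0,0,15.5,-25,0,9.3]'
python3 -m inch '[0,0,0,2.7,-4.2,0,9.3, 0,0,0,2.7,-4.2,0,9.3, 0,0,0,2.7,-4.2,0,9.3]'
python3 - <<'E'
from h import *
state()
im=imaging.get_image("wrist"); cv2.imwrite("pics/w1.png",im)
for c in("wrist","top","side"):
    if c!="wrist": imaging.get_image(c)
    for r in imaging.mark_of(c,"salt_a")[:5]:
        u,v=r["location"][0]*560,r["location"][1]*420
        print(c,round(r["confidence"],2),round(u),round(v),np.round(atz(c,u,v,.018),3))
E
```

```text
clock: 1.85
tcp_pos: [0.4749, -0.1197, 0.2191]
tcp_rot: [[1.0, -0.0, 0.001], [-0.0, -1.0, -0.0], [0.001, 0.0, -1.0]]
contact_force: [1.1, 0.0, 0.7]
finger_gap: 0.0931
grip_force: 0.0
clock: 2.22
tcp_pos: [0.5003, -0.08, 0.2187]
tcp_rot: [[1.0, -0.001, -0.0], [-0.001, -1.0, -0.001], [-0.0, 0.001, -1.0]]
contact_force: [-0.3, -0.2, 0.4]
finger_gap: 0.0933
grip_force: 0.0
clock 2.225
joint_pos [9.4413, 22.604, -4.0245, 104.8545, 2.0038, 52.6292, -85.5278]
tcp_pos [0.5003, -0.08, 0.2187]
tcp_rot [[1.0, -0.0006, -0.0004], [-0.0006, -1.0, -0.0008], [-0.0004, 0.0008, -1.0]]
contact_force [-0.2903, -0.1797, 0.4489]
finger_gap 0.0933
grip_force 0.0
wrist 0.94 382 180 [ 0.505 -0.212  0.018]
wrist 0.88 79 172 [0.517 0.178 0.018]
wrist 0.74 426 104 [ 0.598 -0.257  0.018]
wrist 0.71 178 189 [0.495 0.049 0.018]
wrist 0.68 275 181 [ 0.504 -0.076  0.018]
top 0.94 374 244 [ 0.583 -0.269  0.018]
top 0.75 307 247 [ 0.496 -0.073  0.018]
top 0.74 347 266 [ 0.482 -0.21   0.018]
top 0.58 238 214 [0.521 0.174 0.018]
side 0.88 291 262 [0.516 0.187 0.018]
side 0.88 281 162 [ 0.601 -0.232  0.018]
side 0.85 302 226 [0.503 0.054 0.018]
side 0.67 311 195 [ 0.49  -0.083  0.018]
side 0.54 312 170 [ 0.499 -0.203  0.018]
```

View pics/w1.png

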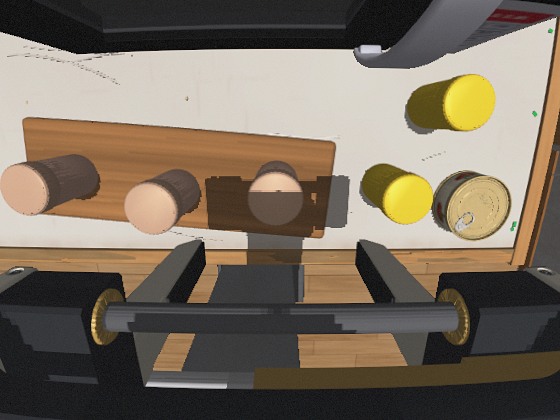

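Wrist view: salt caps at about (275,198), (155,206) and (26,188), yellow ones at (408,198) and (469,102). I refine the positions from the cap tops at z=0.110.

Run:
```python
from h import *
for u,v in((275,198),(153,206),(25,189),(408,198)): print(np.round(atz("wrist",u,v,.110),4))
im=cv2.imread("pics/w1.png")
f=[np.mean([sensors.observe()["contact_force"] for _ in range(5)],0)]
print(f, np.round(sensors.observe()["tcp_pos"],4))
# segment bright pinkish caps
b,g,r=[im[...,i].astype(int) for i in range(3)]
m=((r>165)&(r-b>25)&(r-b<90)&(g>110)&(np.arange(420)[:,None]<240)).astype(np.uint8)
m=cv2.morphologyEx(m,cv2.MORPH_OPEN,np.ones((5,5)))
n,l,s,c=cv2.connectedComponentsWithStats(m)
for i in range(1,n):
    if s[i,4]>800: print(s[i],c[i],np.round(atz("wrist",s[i,0]+s[i,2]/2,s[i,1]+s[i,3]/2,.110),4))
```

```text
[ 0.5063 -0.076   0.11  ]
[0.4986 0.044  0.11  ]
[0.5168 0.1759 0.11  ]
[ 0.506  -0.2059  0.11  ]
[array([-1.00168459,  0.02414885,  0.1731525 ])] [ 0.5003 -0.0804  0.2188]
[   0  165   47   51 1820] [ 22.78076923 189.43571429] [0.5152 0.178  0.11  ]
[ 449  176   59   62 2442] [478.97092547 205.73710074] [ 0.4967 -0.2802  0.11  ]
[ 124  184   52   51 2079] [149.51178451 208.58682059] [0.495  0.0475 0.11  ]
```

```bash
python3 -m inch '[0,0,0,0.3,-0.4,4,9.3, 0,0,0,0.3,-0.4,8,9.3, 0,0,0,0.3,-0.4,12,9.3, 0,0,0,0.3,-0.4,15.5,9.3, 0,0,0,0.3,-0.4,17.4,9.3]' 30
python3 -m inch '[0,0,0,0,0,0,9.3, 0,0,0,0,0,0,4, 0,0,0,0,0,0,4, 0,0,0,0,0,0,4, 0,0,0,0,0,0,4]'
```

```text
clock: 3.15
tcp_pos: [0.5027, -0.0758, 0.043]
tcp_rot: [[1.0, -0.001, -0.002], [-0.001, -1.0, 0.0], [-0.002, -0.0, -1.0]]
contact_force: [-0.2, 0.3, -0.3]
finger_gap: 0.0927
grip_force: 0.0
clock: 3.78
tcp_pos: [0.5039, -0.0753, 0.0451]
tcp_rot: [[1.0, -0.0, 0.001], [-0.0, -1.0, -0.0], [0.001, 0.0, -1.0]]
contact_force: [-0.8, -0.1, 0.4]
finger_gap: 0.0576
grip_force: 0.0
```

```bash
python3 -m inch '[0,0,0,0,0,0,4, 0,0,0,0,0,0,4, 0,0,0,0,0,0,4]'
python3 -m inch '[0,0,0,0,0,-1.5,4, 0,0,0,0,0,-3,4, 0,0,0,0,0,-4,4, 0,0,0,0,0,-4,4, 0,0,0,0,0,-4,4]'
for i in 1 2 3 4 5 6; do python3 -m inch '[0,0,0,0,0,0,4]' | egrep 'tcp_pos|force|gap'; done
```

```text
clock: 4.15
tcp_pos: [0.5039, -0.0752, 0.045]
tcp_rot: [[1.0, 0.0, 0.001], [0.0, -1.0, 0.0], [0.001, -0.0, -1.0]]
contact_force: [-0.7, 0.8, 4.0]
finger_gap: 0.0536
grip_force: 30.0
clock: 4.78
tcp_pos: [0.5034, -0.0753, 0.0846]
tcp_rot: [[1.0, -0.0, -0.0], [-0.0, -1.0, 0.0], [-0.0, -0.0, -1.0]]
contact_force: [0.0, 0.3, -2.1]
finger_gap: 0.0535
grip_force: 30.0
tcp_pos: [0.5032, -0.0752, 0.0842]
contact_force: [-0.3, 0.0, -1.8]
finger_gap: 0.0533
grip_force: 30.0
tcp_pos: [0.5034, -0.0752, 0.0843]
contact_force: [0.1, -0.2, -1.5]
finger_gap: 0.0538
grip_force: 30.0
tcp_pos: [0.5035, -0.0753, 0.0845]
contact_force: [-0.0, -0.1, -1.0]
finger_gap: 0.0538
grip_force: 30.0
tcp_pos: [0.5036, -0.0753, 0.0846]
contact_force: [0.6, 0.2, -1.6]
finger_gap: 0.0539
grip_force: 30.0
tcp_pos: [0.5037, -0.0753, 0.0847]
contact_force: [0.1, 0.7, -1.5]
finger_gap: 0.0539
grip_force: 30.0
tcp_pos: [0.5037, -0.0753, 0.0847]
contact_force: [-0.5, -0.3, -1.8]
finger_gap: 0.0534
grip_force: 30.0
```

c weighs about 0.18 kg, which is light. I put it back and go to b.

```bash
python3 -m inch '[0,0,0,0,0,1.5,4, 0,0,0,0,0,3,4, 0,0,0,0,0,3.7,4, 0,0,0,0,0,4,4, 0,0,0,0,0,4,4]'
python3 -m inch '[0,0,0,0,0,0,6.5, 0,0,0,0,0,0,9.3, 0,0,0,0,0,0,9.3, 0,0,0,0,0,0,9.3, 0,0,0,0,0,0,9.3]'
```

```text
clock: 6.15
tcp_pos: [0.5031, -0.0751, 0.0451]
tcp_rot: [[1.0, -0.0, -0.001], [-0.0, -1.0, 0.0], [-0.001, -0.0, -1.0]]
contact_force: [-2.5, 1.1, 4.4]
finger_gap: 0.0535
grip_force: 30.0
clock: 6.78
tcp_pos: [0.5037, -0.0753, 0.0446]
tcp_rot: [[1.0, -0.0, 0.0], [-0.0, -1.0, 0.0], [0.0, -0.0, -1.0]]
contact_force: [-0.1, -0.2, 1.0]
finger_gap: 0.0924
grip_force: 0.0
```

```bash
python3 -m inch '[0,0,0,0,0,-4,9.3, 0,0,0,0,0,-8,9.3, 0,0,0,0,0,-12,9.3, 0,0,0,-0.3,-5,-12.5,9.3, 0,0,0,-0.6,-9,-12.5,9.3]'
python3 -m inch '[0,0,0,0,-3.3,0,9.3, 0,0,0,0,-3.3,0,9.3, 0,0,0,0,-3.3,0,9.3]'
python3 - <<'E'
from h import *
state()
cv2.imwrite("pics/w2.png",imaging.get_image("wrist"))
for r in imaging.mark_of("wrist","salt_a")[:5]:
        u,v=r["location"][0]*560,r["location"][1]*420
        print(round(r["confidence"],2),round(u),round(v),np.round(atz("wrist",u,v,.018),3))
E
```

```text
clock: 7.4
tcp_pos: [0.4982, 0.0161, 0.1708]
tcp_rot: [[1.0, -0.001, 0.003], [-0.001, -1.0, 0.001], [0.003, -0.001, -1.0]]
contact_force: [0.6, 0.0, -0.1]
finger_gap: 0.0932
grip_force: 0.0
clock: 7.78
tcp_pos: [0.4976, 0.0465, 0.1696]
tcp_rot: [[1.0, -0.001, -0.0], [-0.001, -1.0, -0.001], [-0.0, 0.001, -1.0]]
contact_force: [-0.3, 0.1, 0.1]
finger_gap: 0.093
grip_force: 0.0
clock 7.775
joint_pos [-4.7552, 25.5786, -4.4555, 109.56, 2.7962, 44.9876, -100.8276]
tcp_pos [0.4976, 0.0465, 0.1696]
tcp_rot [[1.0, -0.0013, -0.0003], [-0.0013, -1.0, -0.001], [-0.0003, 0.001, -1.0]]
contact_force [-0.3423, 0.0957, 0.0572]
finger_gap 0.093
grip_force 0.0
0.82 279 198 [0.493 0.047 0.018]
0.73 158 178 [0.515 0.18  0.018]
0.7 387 187 [ 0.505 -0.073  0.018]
0.63 549 106 [ 0.596 -0.249  0.018]
0.58 496 186 [ 0.506 -0.202  0.018]
```

View pics/w2.png

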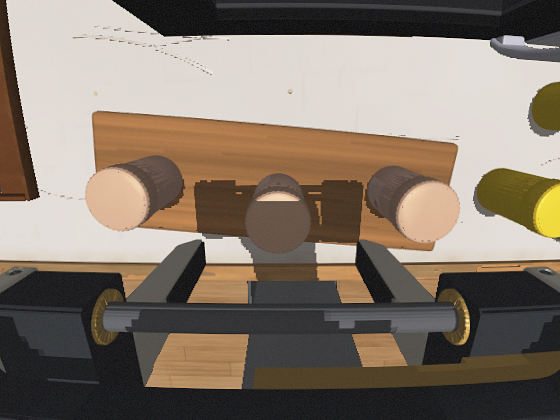

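All three canisters stand. b is at (278,220), centred between the fingers, with c at (428,208) still upright. Next I descend on b at (0.495,0.047).

```bash
python3 -m inch '[0,0,0,-0.2,0,4,9.3, 0,0,0,-0.2,0,8,9.3, 0,0,0,-0.2,0,11,9.3, 0,0,0,-0.2,0,12.5,9.3, 0,0,0,-0.2,0,12.5,9.3]' 30
python3 -m inch '[0,0,0,0,0,0,4, 0,0,0,0,0,0,4, 0,0,0,0,0,0,4, 0,0,0,0,0,0,4, 0,0,0,0,0,0,4]'
python3 -m inch '[0,0,0,0,0,0,4, 0,0,0,0,0,0,4, 0,0,0,0,0,0,4]'
python3 -m inch '[0,0,0,0,0,-1.5,4, 0,0,0,0,0,-3,4, 0,0,0,0,0,-4,4, 0,0,0,0,0,-4,4, 0,0,0,0,0,-4,4]'
for i in 1 2 3 4 5 6; do python3 -m inch '[0,0,0,0,0,0,4]' | egrep 'contact_force|gap'; done
```

```text
clock: 8.5
tcp_pos: [0.4954, 0.0469, 0.0441]
tcp_rot: [[1.0, -0.001, -0.001], [-0.001, -1.0, -0.0], [-0.001, 0.0, -1.0]]
contact_force: [-0.1, -0.3, 0.4]
finger_gap: 0.0927
grip_force: 0.0
clock: 9.12
tcp_pos: [0.496, 0.0483, 0.045]
tcp_rot: [[1.0, 0.0, 0.001], [0.0, -1.0, 0.001], [0.001, -0.001, -1.0]]
contact_force: [-0.2, 1.5, 2.6]
finger_gap: 0.0533
grip_force: 30.0
clock: 9.5
tcp_pos: [0.496, 0.0482, 0.045]
tcp_rot: [[1.0, 0.0, 0.001], [0.0, -1.0, 0.001], [0.001, -0.001, -1.0]]
contact_force: [-0.9, 1.9, 4.8]
finger_gap: 0.0535
grip_force: 29.9
clock: 10.12
tcp_pos: [0.4953, 0.0476, 0.0845]
tcp_rot: [[1.0, -0.0, -0.001], [-0.0, -1.0, -0.0], [-0.001, 0.0, -1.0]]
contact_force: [-0.8, -0.4, -5.5]
finger_gap: 0.0533
grip_force: 30.0
contact_force: [0.5, -0.2, -5.8]
finger_gap: 0.0531
contact_force: [-0.0, -0.0, -5.4]
finger_gap: 0.0534
contact_force: [0.3, 0.1, -5.5]
finger_gap: 0.0535
contact_force: [-0.7, 0.2, -5.9]
finger_gap: 0.0536
contact_force: [-0.1, 0.5, -6.1]
finger_gap: 0.0534
contact_force: [-0.2, -0.2, -5.5]
finger_gap: 0.0534
```

b weighs about 5.7 N (0.58 kg). The limit is 0.65 kg and the heaviest leads by at least 150 g, so no other canister can be heavier. I lift b high.

```bash
python3 -m inch '[0,0,0,0,0,-3,4, 0,0,0,0,0,-6.5,4, 0,0,0,0,0,-10,4, 0,0,0,0,0,-13.5,4, 0,0,0,0,0,-16,4]' | head -2
python3 -m inch '[0,0,0,0,0,-1,4, 0,0,0,0,0,-1,4, 0,0,0,0,0,-1,4, 0,0,0,0,0,-1,4, 0,0,0,0,0,-1,4]'
python3 - <<'E'
from h import *
cv2.imwrite("pics/end.png",np.hstack([imaging.get_image("side")[100:380,150:430],imaging.get_image("wrist")[:280]]))
E
```

```text
clock: 11.5
tcp_pos: [0.4956, 0.0477, 0.2462]
clock: 12.12
tcp_pos: [0.4954, 0.0477, 0.254]
tcp_rot: [[1.0, -0.0, -0.001], [-0.0, -1.0, -0.0], [-0.001, 0.0, -1.0]]
contact_force: [-0.1, -0.1, -4.9]
finger_gap: 0.0539
grip_force: 30.0
```

View pics/end.png

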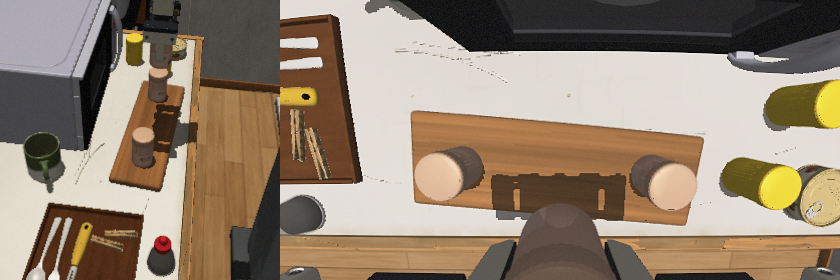

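b is held upright between the fingers (wrist crop, about 555,240). a (448,173) and c (665,182) stand upright on the board, and the bystanders are where they were.

```bash
python3 -c "
from h import *
state(); print(manip.job_done())"
```

```text
clock 12.225
joint_pos [-4.402, 19.6649, -4.9554, 103.0127, 1.9705, 57.4438, -100.1414]
tcp_pos [0.4956, 0.0477, 0.2543]
tcp_rot [[1.0, -0.0002, -0.0007], [-0.0002, -1.0, -0.0], [-0.0007, 0.0, -1.0]]
contact_force [0.41, -0.7569, -4.9562]
finger_gap 0.0536
grip_force 30.0067
the job is handed in; nothing more can be done
None
```

The middle canister, salt_b, is the heaviest (about 0.58 kg; salt_c is about 0.18 kg, and salt_a was ruled out by the weight limits without being lifted); the job is handed in with salt_b held upright about 21 cm above the board and the other two standing on it.

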